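# Make up a batch of grip sections on the spring scale

## Robot

A 7-joint arm with a two-finger parallel gripper is mounted at the origin on the work surface. World frame = base frame: x ahead of the robot, y to its left, z up, the work surface at z = 0. Lengths are in m, angles in rad, forces in N, time in s.
With the tool pointing down it reaches from about 0.425 to 0.925 m from the base axis. Payload 6.8 kg.
Tool frame: the origin (TCP) lies on the front face of the gripper's body, between the roots of the fingers; the fingertips stand 73 mm ahead of it and the grasp point (between the pads) lies 54 mm ahead of it; z points along the fingers, y is the line along which they close (so a half turn about z gives the same grasp; the last joint's range is limited). The gripper opens to 85 mm and grips with 20 to 120 N. Pads are 22 mm wide; open, the fingers measure 114 mm over their backs; the gripper's body (76 mm by 85 mm) begins 54 mm behind the grasp point. The pads swing forward as they close: fully open they stand 13 mm farther back than shut.
Start: joints at [-1.403, 0.477, 0.022, 1.555, -0.011, 1.109, -0.083], TCP at [0.184, 0.65, 0.304] pointing down, gripper open.
Joint ranges: [-2.96, 2.96], [-0.34, 2.1], [-1.41, 1.46], [0.24, 2.44], [-1.37, 4.51], [0.17, 1.92], [-2.96, 2.96]. Speed limits (rad/s): [2.39, 2.39, 3.14, 3.14, 3.14, 3.14, 3.14].

## Interface

Orientations are given as a unit quaternion [w, x, y, z].
In Python, from station import bot, optics gives the robot as it stands.
- The arm moves only by the tool drive_tool, never from a script. Its argument "deltas" is a list of rows, each an object with "gripper": the closure in counts, from 0 (fully open) to 255 (shut); "offset": the shift along the tool's x, y, z in units of 1000 mm (1.0 is 1000 mm), a list of three; "angular": the turn, a rotation vector about the tool's x, y, z in units of 45 degrees (1.0 is 45 degrees), a list of three. In form: [{"gripper": gripper, "offset": [dx, dy, dz], "angular": [rx, ry, rz]}, ...]. A call has 1 to 5 rows; each row is the pose to reach, as a shift and turn from the pose commanded when the call began, along the tool's axes at that moment; what a row does not reach only later rows make up. A row lasts 1/10 s, in which the tool goes at most 50 mm and 8.59 degrees, less where a joint would pass 70% of its speed; a pose out of reach is approached as far as the arm can. A call with a number of a shift or a turn outside -1 to 1 is refused whole. A call with a gripper value outside its range is refused whole. The fingers move at their own pace and stop on an object; "grip_force" is the grip in N (left out, the last holds). Time passes only in rows, so rows that repeat a pose let the fingers close. It gives the time, the measured TCP pose, the force, the opening and the grip force at its end, in the units of the state.
- bot.get_obs(): the state, without advancing time (a new reading comes with each control period).
- optics.read_camera(name): name is "side" or "top"; returns the picture (400x640x3 uint8, blue, green, red); there is no depth.
- optics.camera_model(name): a dict with "fx", "fy", "cx", "cy" (pixels), "cam_to_world" (4x4, takes a point from camera to world coordinates). Camera axes: x right, y up, looking along -z (the intrinsics and any distortion apply to the point x, -y, -z); pixel columns grow to the right and rows downward; lengths in m; the calibration is good to about 2 mm. A picture is of the moment at which its call begins. camera_model takes no time and is no camera call.
- bot.hand_in(): hands the job in; it is judged then, once.
The state is a dict: "t": time; "q": joint angles; "joint_vel": joint speeds; "joint_torque": joint torques, N m; "eef_pos": TCP position; "tool_rot": TCP orientation; "contact_force": force on the tool from outside, world axes, zero at the start; "torque": the same for the moment, N m; "gripper_width": opening from 0.0 (shut) to 1.0 (fully open); "grasp_force": force on a finger pad.
Only numpy, scipy, OpenCV 4.12 (cv2) and the standard library are available. Lean on these libraries where they do the work, as an engineer would, in place of code of your own. Each camera call takes 0.05 s, during which the arm holds its last target. There are 200 camera calls.

## Task

Make up a batch by weight on the little spring scale: thread the gunmetal grip sections onto the spindle of its pan one at a time, lowering each gently all the way down before letting it go, until the pan, left to itself, comes to rest with its pointer between the two red lines. The spindle is never quite centred on the scale, so feel for it with the part in hand, without forcing the pan far down or wrenching the spindle. Leave the sections that are not needed standing on the cork mat, and the pencil barrel, cap and mint tin where they are.

Things in the scene. Friction and masses are not known exactly. Their poses are not given: they have to be found in the camera images.
- scale: Spring scale, fixed to the table; origin: centre of its round housing at table height, z up. Foot 135 x 105 x 12 mm, cream housing 80 mm across, up to 54 mm; above it a sprung plunger carries a round aluminium pan, 90 mm across, with a steel spindle upright in its middle. With the pan joint at 0 the pan's upper face is 114 mm above the table; it sinks with the joint.
- tip_near (a point): Fixed point on the housing's axis, 178 mm above the table: the height of the spindle's flat tip at pan joint 0. Spindle 8 mm across, 64 mm long, tip chamfer 0.8 mm. The pan sits off-centre: the spindle stands 2 to 4.5 mm to the side of this point, direction unknown and new each time. It keeps its place under light touches and gives sideways only above about 3 N.
- gauge (a point): Point between the two red lines on the white slotted gauge strip (44 mm wide, 3 mm thick, 12 to 134 mm high), which stands 62 mm from the housing's axis along the scale's +x. The pointer, a black bar fixed to the plunger, runs along it: 107 mm above the table at pan joint 0; red lines at 89 and 80.5 mm.
- scale_pan (a joint): How far the pan and pointer have sunk (m), growing downward. Spring about 52 N/m (1 mm per 0.05 N), settles in about 0.7 s. Empty it rests between 0 and 0.010 (drifted zero); each grip section adds 0.0066 to 0.0073, so two or three are needed. Red lines at 0.018 and 0.0265. Past 0.042 the spring is overstrained; stop at 0.048.
- grip_a_mid (a point): Centre (half-way up) of a gunmetal grip section: a knurled metal tube standing on the cork mat (mat's top 3 mm above the table), 18 mm outside diameter, 10 mm through bore, 24 mm tall, about 37 g; z along the bore. All four are alike.
- grip_b_mid (a point): Centre (half-way up) of a gunmetal grip section: a knurled metal tube standing on the cork mat (mat's top 3 mm above the table), 18 mm outside diameter, 10 mm through bore, 24 mm tall, about 37 g; z along the bore. All four are alike.
- grip_c_mid (a point): Centre (half-way up) of a gunmetal grip section: a knurled metal tube standing on the cork mat (mat's top 3 mm above the table), 18 mm outside diameter, 10 mm through bore, 24 mm tall, about 37 g; z along the bore. All four are alike.
- grip_d_mid (a point): Centre (half-way up) of a gunmetal grip section: a knurled metal tube standing on the cork mat (mat's top 3 mm above the table), 18 mm outside diameter, 10 mm through bore, 24 mm tall, about 37 g; z along the bore. All four are alike.
- barrel: Bystander: maroon lacquered pencil barrel lying on the table, 14 mm thick, 103 mm long along its x; origin under its middle. Leave it alone.
- cap: Bystander: clear acrylic cap standing upright, 15 mm across, 45 mm tall; origin at its foot. Leave it alone.
- mint_tin: Bystander: closed tin mint box, 60 x 95 x 20 mm (x, y, z), origin under its centre. Leave it alone.
There are look-alikes about, which are no part of the job. There is more than one size of the scale; the job needs the largest.

How it is judged:
By the outcome, as a careful person would: the job done as asked, in the order asked, and still so for the second after the job is handed in, with the robot touching nothing.
It also fails if it takes over 72 s, if anything falls off the work surface, if the arm or the gripper's body presses on something with over 40 N, if the wrist force passes 120 N, or if a joint passes its speed limit or range.

## Working session

There is one attempt and no reset: what is moved stays moved. The work goes in short steps, Python scripts to look and compute and a tool call to move; the robot and the scene stay as the last step left them, time stands still between calls to the robot, and variables do not carry over. Pictures are saved under pics/ and viewed, at most 10 in all, crops included, and the job is handed in when it is done.

Besides the shell and the picture viewer there is one more tool, called after "Call:" in YAML: its name, and indented under it one key for each argument. drive_tool: Moves the arm, as the interface text tells. Its arguments: {"type":"object","properties":{"deltas":{"type":"array"},"grip_force":{"type":"number"}},"required":["deltas"]}

```bash
mkdir -p pics; ls
python3 - <<'E'
from station import bot, optics
import cv2,numpy as np
o=bot.get_obs(); print(o)
for n in("top","side"):
    im=optics.read_camera(n); cv2.imwrite(f"pics/{n}0.png",im)
    m=optics.camera_model(n); print(n,m)
E
```

```text
pics
{'t': 0.0, 'q': array([-1.40311092,  0.47776118,  0.02234274,  1.55643733, -0.01149077,
        1.10928162, -0.0830968 ]), 'joint_vel': array([ 1.64094229e-03, -9.58223486e-04, -9.92069487e-06, -7.31778398e-04,
        7.20753024e-04, -1.26965346e-03,  9.23277521e-04]), 'joint_torque': array([-6.23711712e-04, -5.96461451e+01,  1.60791703e+00, -2.81207693e+01,
        1.25252220e-02,  9.39740217e-03, -1.02915888e-05]), 'eef_pos': array([0.18368966, 0.64905809, 0.30295772]), 'tool_rot': array([-5.17510801e-05,  1.37443004e-01,  9.90509287e-01, -8.78085388e-04]), 'contact_force': array([-0.87082362, -0.16630276,  0.79515895]), 'torque': array([ 0.02390277,  0.00789957, -0.0291092 ]), 'grasp_force': 0.0, 'gripper_width': 0.9999005773115529}
top {'fx': 363.6100293891944, 'fy': 363.6100293891944, 'cx': 329.8720709891894, 'cy': 201.98764871907096, 'cam_to_world': array([[-1.47330659e-02,  9.98737672e-01, -4.80208171e-02,
         4.78537907e-01],
       [-9.99891229e-01, -1.46832574e-02,  1.38983498e-03,
         3.87074825e-02],
       [ 6.82978530e-04,  4.80360704e-02,  9.98845368e-01,
         1.10633939e+00],
       [ 0.00000000e+00,  0.00000000e+00,  0.00000000e+00,
         1.00000000e+00]])}
side {'fx': 469.896699556734, 'fy': 469.896699556734, 'cx': 313.865426827964, 'cy': 195.31496182853928, 'cam_to_world': array([[ 0.93810078,  0.17736572, -0.29750348,  0.20152311],
       [-0.34626985,  0.50011155, -0.79371634, -0.84211833],
       [ 0.00800685,  0.84760241,  0.53057144,  0.71791596],
       [ 0.        ,  0.        ,  0.        ,  1.        ]])}
```

View pics/top0.png

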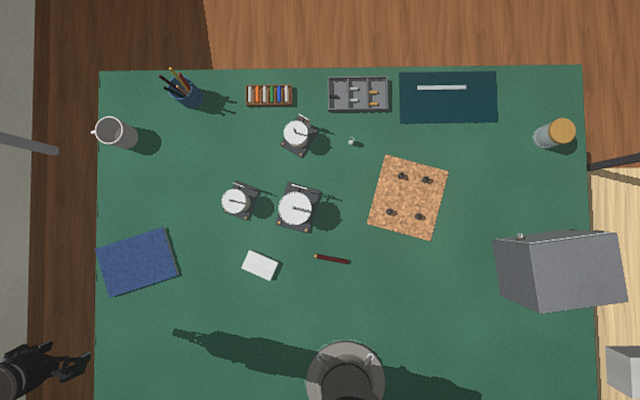

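View pics/side0.png

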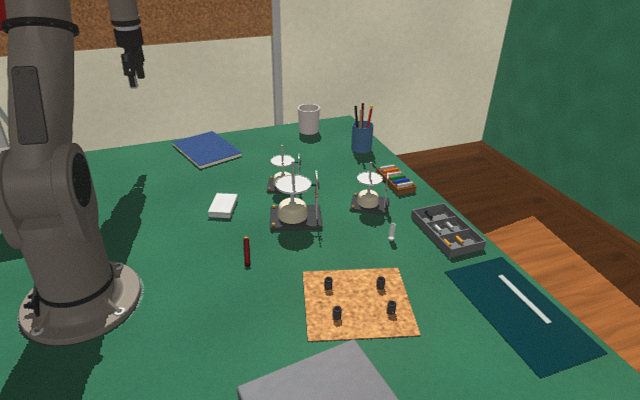

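Top view: three scales, at pixels (297,210), (237,201) and (298,135), and four grip sections on the cork mat at (403,176), (427,180), (391,212), (420,216). The scale at (297,210) looks the largest; in the side view it is at (295,205). The clear cap is at (351,141), the barrel at (332,259) and the tin at (260,265). I'll check the choice with one close crop and measure.

```bash
cat > h.py <<'E'
from station import bot, optics
import cv2, numpy as np
from scipy.spatial.transform import Rotation as R
M={n:optics.camera_model(n) for n in("top","side")}
def ray(n,u,v):
    m=M[n];T=m["cam_to_world"]
    d=T[:3,:3]@np.array([(u-m["cx"])/m["fx"],-(v-m["cy"])/m["fy"],-1]);return T[:3,3],d
def onz(n,u,v,z):
    c,d=ray(n,u,v);return c+d*(z-c[2])/d[2]
def px(n,p):
    m=M[n];T=m["cam_to_world"];q=T[:3,:3].T@(np.array(p)-T[:3,3])
    return np.array([m["cx"]-m["fx"]*q[0]/q[2],m["cy"]+m["fy"]*q[1]/q[2]])
def tri(a,b):
    A=np.zeros((3,3));y=np.zeros(3)
    for c,d in(ray("top",*a),ray("side",*b)):
        d=d/np.linalg.norm(d);P=np.eye(3)-np.outer(d,d);A+=P;y+=P@c
    return np.linalg.solve(A,y)
def blobs(mask,amin,amax,off=(0,0)):
    n,_,s,c=cv2.connectedComponentsWithStats(mask.astype(np.uint8))
    return [(c[i]+off,int(s[i,4]),s[i,:4].tolist()) for i in range(1,n) if amin<=s[i,4]<=amax]
E
python3 - <<'E'
from h import *
t=cv2.imread("pics/top0.png");s=cv2.imread("pics/side0.png")
c=lambda im,x,y,w,h,k:cv2.resize(im[y:y+h,x:x+w],None,fx=k,fy=k,interpolation=cv2.INTER_NEAREST)
a=np.hstack([c(t,215,110,120,130,2.2),c(t,365,150,90,95,3)[:286]])
A=c(t,210,110,125,130,3); B=c(t,365,150,90,95,4); 
S=c(s,255,140,140,100,3); D=c(s,300,265,120,75,3)
can=np.zeros((600,800,3),np.uint8)
def put(im,y,x):
    h,w=im.shape[:2];h=min(h,600-y);w=min(w,800-x);can[y:y+h,x:x+w]=im[:h,:w]
put(c(t,265,170,70,70,5),0,0);put(B[:380,:360],0,360);put(S[:220,:420],360,0);put(D,380,430)
cv2.imwrite("pics/crop1.png",can)
# grips: dark on cork
g=t.max(2)
for im,n,box in((t,"top",(368,155,448,240)),(s,"side",(303,268,418,338))):
    x0,y0,x1,y1=box;sub=im[y0:y1,x0:x1]
    for b in blobs(sub.max(2)<75,8,300,(x0,y0)): print(n,b,onz(n,*b[0],0.015).round(4))
# pans: bright
for b in blobs((t[110:240,215:335].min(2)>150),60,3000,(215,110)): print("pan",b,onz("top",*b[0],.109).round(4))
for b in blobs((s[140:240,255:400].min(2)>150),40,3000,(255,140)): print("pan side",b,onz("side",*b[0],.109).round(4))
E
```

```text
Traceback (most recent call last):
ValueError: all the input array dimensions except for the concatenation axis must match exactly, but along dimension 0, the array at index 0 has size 286 and the array at index 1 has size 285
```

Run:
```python
from h import *
t=cv2.imread("pics/top0.png");s=cv2.imread("pics/side0.png")
c=lambda im,x,y,w,h,k:cv2.resize(im[y:y+h,x:x+w],None,fx=k,fy=k,interpolation=cv2.INTER_NEAREST)
can=np.zeros((600,800,3),np.uint8)
def put(im,y,x):
    h,w=im.shape[:2];h=min(h,600-y);w=min(w,800-x);can[y:y+h,x:x+w]=im[:h,:w]
put(c(t,265,170,70,70,5),0,0);put(c(t,365,150,90,95,4),0,360);put(c(s,260,150,105,85,4),360,0);put(c(s,300,265,120,75,3),385,430)
cv2.imwrite("pics/crop1.png",can)
for im,n,box in((t,"top",(368,155,448,240)),(s,"side",(303,268,418,338))):
    x0,y0,x1,y1=box;sub=im[y0:y1,x0:x1]
    for b in blobs(sub.max(2)<75,8,300,(x0,y0)): print(n,b,onz(n,*b[0],0.015).round(4))
for b in blobs((t[110:240,215:335].min(2)>150),60,3000,(215,110)): print("pan",b,onz("top",*b[0],.109).round(4))
for b in blobs((s[140:240,255:400].min(2)>150),40,3000,(255,140)): print("pan side",b,onz("side",*b[0],.109).round(4))
```

```text
top (array([402.07142857, 174.42857143]), 14, [32, 18, 5, 5]) [ 0.611  -0.1818  0.015 ]
top (array([426.05555556, 179.        ]), 18, [56, 22, 5, 6]) [ 0.5961 -0.2538  0.015 ]
top (array([389.88888889, 211.38888889]), 18, [19, 54, 6, 6]) [ 0.5001 -0.1425  0.015 ]
top (array([419.22222222, 216.        ]), 18, [48, 59, 6, 6]) [ 0.485  -0.2302  0.015 ]
side (array([328.        , 283.18518519]), 81, [22, 9, 7, 13]) [ 0.5001 -0.1382  0.015 ]
side (array([380.39772727, 282.93181818]), 88, [74, 9, 8, 13]) [ 0.6077 -0.1761  0.015 ]
side (array([391.17708333, 307.39583333]), 96, [84, 33, 9, 14]) [ 0.5951 -0.2487  0.015 ]
side (array([336.67010309, 312.83505155]), 97, [30, 38, 8, 14]) [ 0.4844 -0.2248  0.015 ]
pan (array([295.14285714, 132.28344671]), 441, [68, 10, 25, 25]) [0.7213 0.1307 0.109 ]
pan (array([233.23927765, 200.58916479]), 443, [7, 79, 24, 25]) [0.5342 0.3026 0.109 ]
pan (array([294.10493827, 207.77407407]), 810, [63, 82, 34, 33]) [0.512  0.1357 0.109 ]
pan side (array([394.76595745, 145.9893617 ]), 94, [132, 0, 13, 14]) [0.8622 0.2459 0.109 ]
pan side (array([281.97916667, 160.02604167]), 192, [16, 15, 24, 11]) [0.5235 0.2713 0.109 ]
pan side (array([284.86770428, 182.90272374]), 257, [20, 32, 19, 21]) [0.494  0.1494 0.109 ]
pan side (array([363.89344262, 177.7704918 ]), 122, [102, 32, 14, 13]) [0.6954 0.106  0.109 ]
pan side (array([375.53846154, 177.875     ]), 104, [116, 32, 12, 12]) [0.7238 0.0954 0.109 ]
pan side (array([301.33031674, 183.15384615]), 221, [39, 35, 17, 18]) [0.5331 0.1342 0.109 ]
pan side (array([284.69354839, 202.16129032]), 62, [24, 58, 12, 10]) [0.4667 0.0632 0.109 ]
pan side (array([298.90740741, 201.09259259]), 54, [39, 58, 12, 8]) [0.5002 0.0563 0.109 ]
```

View pics/crop1.png

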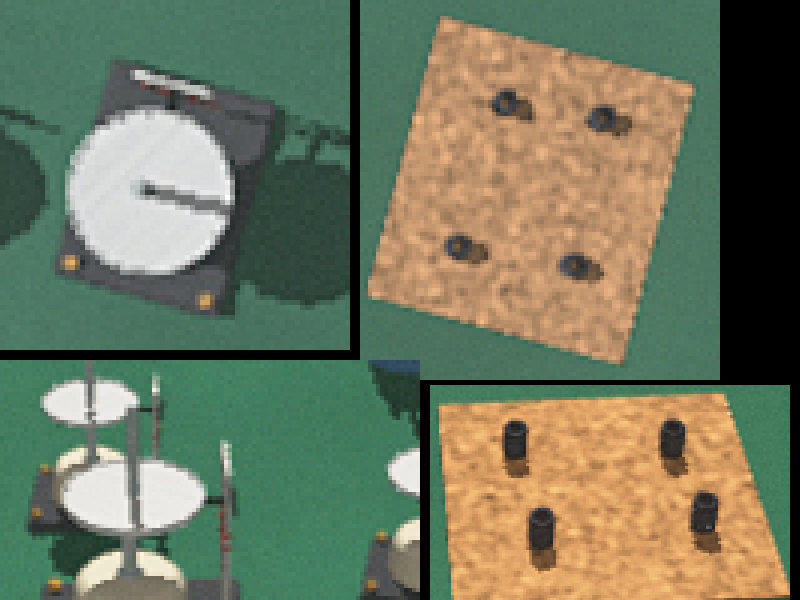

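The close crop confirms the choice: the scale at top (294,208) has the biggest pan (34 px, against 25 px for the others). The four grips stand clear on the mat. Next I'll compute the spindle estimate, the scale axis, the rest position and the first moves.

```bash
cat >> h.py <<'E'
def to(*ps):
    o=bot.get_obs();p=o["eef_pos"];r=R.from_quat(o["tool_rot"],scalar_first=True)
    for q in ps:
        print("tool delta",r.inv().apply(np.array(q)-p).round(4));p=np.array(q)
def st():
    o=bot.get_obs();r=R.from_quat(o["tool_rot"],scalar_first=True).as_matrix()
    print("t",round(o["t"],2),"p",o["eef_pos"].round(4),"x",r[:,0].round(3),"z",r[:,2].round(3),"F",o["contact_force"].round(2),"w",round(o["gripper_width"],3),"g",round(o["grasp_force"],1),"q",o["q"].round(2))
E
python3 - <<'E'
from h import *
st()
print("pan",onz("top",294.5,208,.109))
t=cv2.imread("pics/top0.png").astype(int);s=cv2.imread("pics/side0.png").astype(int)
for im,n,(x0,y0,x1,y1) in((t,"top",(280,175,320,200)),(s,"side",(308,160,325,215))):
    sub=im[y0:y1,x0:x1];red=(sub[...,2]-sub[...,1]>35)&(sub[...,2]-sub[...,0]>35)
    for b in blobs(red,1,60,(x0,y0)):print(n,"red",b)
    w=sub.min(2)>150
    for b in blobs(w,5,200,(x0,y0)):print(n,"white",b,onz(n,*b[0],.134))
for z in (.134,.107,.089,.0805):
    print(z,px("side",(.512+.062*.98,.1357-.062*.2,z)))
print(s[170:212,314:321].mean(1).round().astype(int).tolist())
c0=np.array((.5,-.1403))
to((.45,.45,.3),(.53,.22,.3),(.5,0,.26),(.5,-.1403,.18),(.5,-.1403,.08))
E
```

```text
t 0.1 p [0.1837 0.6491 0.303 ] x [-0.962  0.272 -0.   ] z [-0.    -0.002 -1.   ] F [ 0.36  0.47 -0.85] w 0.998 g 0.0 q [-1.4   0.48  0.02  1.56 -0.01  1.11 -0.08]
pan [0.51139969 0.13460254 0.109     ]
top red (array([303., 189.]), 1, [23, 14, 1, 1])
top white (array([299.03448276, 186.34482759]), 29, [12, 9, 15, 6]) [0.56850807 0.11945195 0.134     ]
top white (array([294.44720497, 196.21118012]), 161, [1, 17, 28, 8]) [0.54217142 0.13202231 0.134     ]
side red (array([315.5, 193.5]), 2, [7, 33, 2, 2])
side red (array([316., 197.]), 1, [8, 37, 1, 1])
side white (array([316.06666667, 174.53333333]), 15, [7, 11, 3, 8]) [0.56835037 0.122152   0.134     ]
side white (array([308.80952381, 183.        ]), 21, [0, 19, 3, 9]) [0.53693378 0.0887465  0.134     ]
0.134 [317.54335792 174.0351572 ]
0.107 [317.41488815 183.24411686]
0.089 [317.33093106 189.26232231]
0.0805 [317.29174349 192.07136295]
[[110, 137, 84], [125, 149, 108], [120, 144, 102], [124, 148, 109], [118, 142, 102], [124, 147, 110], [119, 143, 103], [117, 139, 102], [115, 138, 101], [99, 121, 83], [97, 117, 80], [93, 114, 78], [90, 108, 78], [88, 105, 75], [75, 89, 65], [71, 82, 64], [79, 96, 75], [86, 104, 78], [81, 98, 82], [87, 106, 81], [92, 114, 78], [89, 111, 80], [86, 107, 78], [85, 106, 86], [81, 103, 82], [96, 117, 85], [89, 109, 82], [84, 105, 80], [98, 120, 81], [97, 120, 81], [98, 120, 83], [95, 117, 78], [96, 119, 80], [98, 120, 82], [98, 114, 86], [92, 103, 89], [91, 98, 89], [92, 97, 89], [90, 96, 88], [89, 94, 88], [90, 96, 89], [84, 86, 84]]
tool delta [-0.3104 -0.1191  0.0033]
tool delta [-0.1396 -0.1995  0.0003]
tool delta [-0.031  -0.2198  0.0404]
tool delta [-0.0382 -0.1349  0.0802]
tool delta [0.     0.0002 0.1   ]
```

Call:
drive_tool:
  deltas:
    - {"gripper": 90, "offset": [-0.2, -0.08, 0], "angular": [0, 0, 0]}
    - {"gripper": 90, "offset": [-0.2, -0.08, 0], "angular": [0, 0, 0]}
    - {"gripper": 90, "offset": [-0.2, -0.08, 0], "angular": [0, 0, 0]}
    - {"gripper": 90, "offset": [-0.2, -0.08, 0], "angular": [0, 0, 0]}
    - {"gripper": 90, "offset": [-0.2, -0.08, 0], "angular": [0, 0, 0]}
  grip_force: 20

```text
t: 0.6
eef_pos: [0.3604, 0.5129, 0.3037]
tool_rot: [0.001, 0.142, 0.99, -0.001]
contact_force: [0.4, -0.1, 0.1]
gripper_width: 0.646
grasp_force: 0.0
```

Call:
drive_tool:
  deltas:
    - {"gripper": 90, "offset": [-0.15, -0.17, 0], "angular": [0, 0, 0]}
    - {"gripper": 90, "offset": [-0.15, -0.17, 0], "angular": [0, 0, 0]}
    - {"gripper": 90, "offset": [-0.15, -0.17, 0], "angular": [0, 0, 0]}
    - {"gripper": 90, "offset": [-0.15, -0.17, 0], "angular": [0, 0, 0]}
    - {"gripper": 90, "offset": [-0.15, -0.17, 0], "angular": [0, 0, 0]}

```text
t: 1.1
eef_pos: [0.4541, 0.3092, 0.3038]
tool_rot: [0.0, 0.14, 0.99, -0.001]
contact_force: [0.7, 0.3, 0.3]
gripper_width: 0.649
grasp_force: 0.0
```

Run:
```python
from h import *
st()
to((.5,0,.26),(.5,-.1403,.16),(.5,-.1403,.08))
```

```text
t 1.1 p [0.4541 0.3092 0.3038] x [-0.961  0.277 -0.001] z [ 0.    -0.002 -1.   ] F [0.65 0.26 0.29] w 0.649 g 0.0 q [-0.84  0.27  0.15  1.87 -0.05  1.01  0.62]
tool delta [-0.1297 -0.2843  0.0443]
tool delta [-0.0388 -0.1347  0.1002]
tool delta [0.     0.0001 0.08  ]
```

Call:
drive_tool:
  deltas:
    - {"gripper": 90, "offset": [-0.09, -0.2, 0.03], "angular": [0, 0, 0]}
    - {"gripper": 90, "offset": [-0.09, -0.2, 0.03], "angular": [0, 0, 0]}
    - {"gripper": 90, "offset": [-0.09, -0.2, 0.03], "angular": [0, 0, 0]}
    - {"gripper": 90, "offset": [-0.09, -0.2, 0.03], "angular": [0, 0, 0]}
    - {"gripper": 90, "offset": [-0.09, -0.2, 0.03], "angular": [0, 0, 0]}

```text
t: 1.6
eef_pos: [0.4843, 0.0919, 0.2733]
tool_rot: [-0.0, 0.14, 0.99, -0.001]
contact_force: [0.1, 0.2, 0.1]
gripper_width: 0.644
grasp_force: 0.0
```

Call:
drive_tool:
  deltas:
    - {"gripper": 90, "offset": [-0.07, -0.2, 0.04], "angular": [0, 0, 0]}
    - {"gripper": 90, "offset": [-0.07, -0.2, 0.04], "angular": [0, 0, 0]}
    - {"gripper": 90, "offset": [-0.07, -0.2, 0.04], "angular": [0, 0, 0]}
    - {"gripper": 90, "offset": [-0.07, -0.2, 0.04], "angular": [0, 0, 0]}
    - {"gripper": 90, "offset": [-0.07, -0.2, 0.04], "angular": [0, 0, 0]}

```text
t: 2.1
eef_pos: [0.4965, -0.12, 0.2331]
tool_rot: [-0.0, 0.141, 0.99, -0.001]
contact_force: [0.1, -0.4, 1.2]
gripper_width: 0.652
grasp_force: 0.0
```

Run:
```python
from h import *
st()
to((.5,-.1403,.15),(.5,-.1403,.08))
```

```text
t 2.1 p [ 0.4965 -0.12    0.2331] x [-0.96   0.278  0.001] z [-0.001 -0.002 -1.   ] F [ 0.13 -0.4   1.15] w 0.652 g 0.0 q [-0.19  0.31  0.37  2.03 -0.14  0.83  1.55]
tool delta [-0.0091 -0.0184  0.0832]
tool delta [-0.      0.0002  0.07  ]
```

Call:
drive_tool:
  deltas:
    - {"gripper": 90, "offset": [-0.009, -0.018, 0.04], "angular": [0, 0, 0]}
    - {"gripper": 90, "offset": [-0.009, -0.018, 0.08], "angular": [0, 0, 0]}
    - {"gripper": 90, "offset": [-0.009, -0.018, 0.12], "angular": [0, 0, 0]}
    - {"gripper": 90, "offset": [-0.009, -0.018, 0.152], "angular": [0, 0, 0]}
    - {"gripper": 90, "offset": [-0.009, -0.018, 0.152], "angular": [0, 0, 0]}

```text
t: 2.6
eef_pos: [0.4987, -0.1335, 0.0782]
tool_rot: [-0.004, 0.137, 0.991, 0.0]
contact_force: [-0.8, 0.5, -0.3]
gripper_width: 0.652
grasp_force: 0.0
```

Call:
drive_tool:
  deltas:
    - {"gripper": 255, "offset": [0, 0, 0], "angular": [0, 0, 0]}
    - {"gripper": 255, "offset": [0, 0, 0], "angular": [0, 0, 0]}
    - {"gripper": 255, "offset": [0, 0, 0], "angular": [0, 0, 0]}
    - {"gripper": 255, "offset": [0, 0, 0], "angular": [0, 0, 0]}
    - {"gripper": 255, "offset": [0, 0, 0], "angular": [0, 0, 0]}

```text
t: 3.1
eef_pos: [0.5025, -0.1347, 0.0837]
tool_rot: [0.002, 0.137, 0.991, 0.0]
contact_force: [-1.6, 0.4, 8.6]
gripper_width: 0.2
grasp_force: 19.7
```

Run:
```python
from h import *
st()
s=optics.read_camera("side")
cv2.imwrite("pics/g1.png",cv2.resize(s[230:340,270:420],None,fx=5,fy=5,interpolation=cv2.INTER_CUBIC))
```

```text
t 3.1 p [ 0.5025 -0.1347  0.0837] x [-0.962  0.272 -0.003] z [ 0.003 -0.    -1.   ] F [-1.63  0.36  8.58] w 0.2 g 19.7 q [-0.07  0.57  0.27  2.09 -0.29  0.51  1.71]
```

View pics/g1.png

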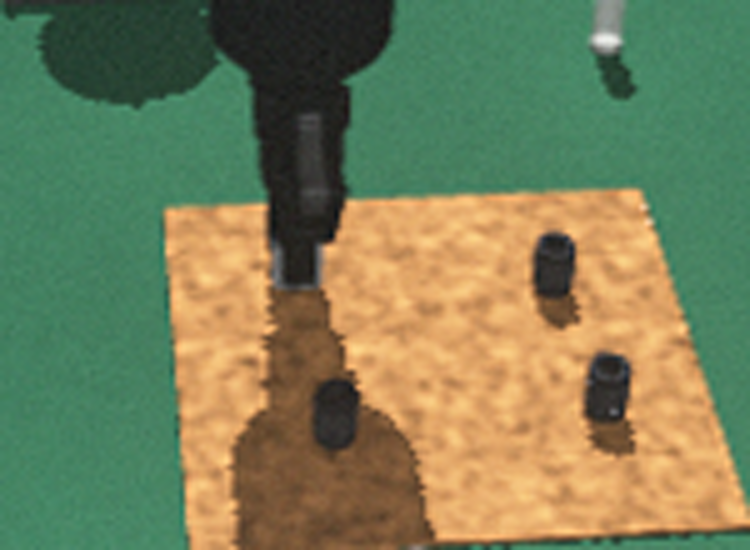

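The first grip section is between the fingers, whose tips reach the mat at about (330,287) in the side view. The tips stand about 80 mm ahead of the TCP when closed on a part, so I'll raise slightly, turn and centre it the other way.

Call:
drive_tool:
  deltas:
    - {"gripper": 130, "offset": [0, 0, 0], "angular": [0, 0, 0]}
    - {"gripper": 130, "offset": [0, 0, -0.003], "angular": [0, 0, 0.18]}
    - {"gripper": 130, "offset": [0, 0, -0.007], "angular": [0, 0, 0.36]}
    - {"gripper": 130, "offset": [0, 0, -0.007], "angular": [0, 0, 0.54]}
    - {"gripper": 130, "offset": [0, 0, -0.007], "angular": [0, 0, 0.72]}

```text
t: 3.65
eef_pos: [0.5015, -0.1345, 0.0895]
tool_rot: [0.0, 0.411, 0.912, 0.0]
contact_force: [0.2, 0.3, -0.6]
gripper_width: 0.488
grasp_force: 0.0
```

Call:
drive_tool:
  deltas:
    - {"gripper": 130, "offset": [0, 0, 0], "angular": [0, 0, 0.19]}
    - {"gripper": 130, "offset": [0, 0, 0], "angular": [0, 0, 0.38]}
    - {"gripper": 130, "offset": [0, 0, 0], "angular": [0, 0, 0.57]}
    - {"gripper": 130, "offset": [0, 0, 0], "angular": [0, 0, 0.76]}
    - {"gripper": 130, "offset": [0, 0, 0], "angular": [0, 0, 0.95]}

```text
t: 4.15
eef_pos: [0.5015, -0.1343, 0.0894]
tool_rot: [0.0, 0.715, 0.699, 0.0]
contact_force: [-0.6, -0.3, 0.3]
gripper_width: 0.49
grasp_force: 0.0
```

Call:
drive_tool:
  deltas:
    - {"gripper": 130, "offset": [0, 0, 0], "angular": [0, 0, 0.19]}
    - {"gripper": 130, "offset": [0, 0, 0], "angular": [0, 0, 0.19]}

```text
t: 4.35
eef_pos: [0.5014, -0.1342, 0.0891]
tool_rot: [0.0, 0.763, 0.646, -0.0]
contact_force: [-0.9, 0.7, -0.2]
gripper_width: 0.491
grasp_force: 0.0
```

Run:
```python
from h import *
st()
```

```text
t 4.35 p [ 0.5014 -0.1342  0.0891] x [ 0.166  0.986 -0.   ] z [ 0. -0. -1.] F [-0.9   0.72 -0.22] w 0.491 g 0.0 q [-0.36  0.65  0.66  2.11 -0.7   0.61  0.62]
```

Call:
drive_tool:
  deltas:
    - {"gripper": 255, "offset": [0, 0, 0.001], "angular": [0, 0, 0]}
    - {"gripper": 255, "offset": [0, 0, 0.001], "angular": [0, 0, 0]}
    - {"gripper": 255, "offset": [0, 0, 0.001], "angular": [0, 0, 0]}
    - {"gripper": 255, "offset": [0, 0, 0.001], "angular": [0, 0, 0]}

```text
t: 4.75
eef_pos: [0.5013, -0.1345, 0.088]
tool_rot: [-0.0, 0.763, 0.646, 0.0]
contact_force: [-0.2, 0.4, 1.9]
gripper_width: 0.197
grasp_force: 19.6
```

Run:
```python
from h import *
st()
s=optics.read_camera("side").astype(int)[160:210,300:335]
red=s[...,2]-np.maximum(s[...,1],s[...,0]);print("red",red[20:42,10:24].tolist())
to((.512,.135,.30))
```

```text
t 4.75 p [ 0.5013 -0.1345  0.088 ] x [0.164 0.986 0.001] z [ 0.     0.001 -1.   ] F [-0.15  0.4   1.9 ] w 0.197 g 19.6 q [-0.36  0.65  0.65  2.11 -0.7   0.61  0.63]
red [[-35, -34, -2, 5, 6, 6, 6, 5, 4, 5, 2, 3, 1, 2], [-20, -26, -3, 2, 5, 3, 7, 6, 5, 4, 5, 2, 2, 4], [-8, -18, -4, 3, 6, 4, 4, 2, 3, 4, 5, 7, 7, 5], [2, -5, -4, 3, 2, 4, 6, 2, 6, 3, 4, 2, 4, 4], [1, -1, -2, 2, 6, 3, 5, 5, 2, 6, 4, 7, 5, 6], [2, 0, 5, 3, 5, 5, 6, 3, 4, 5, 3, 6, 1, 4], [-6, -6, 6, 5, 6, -1, 8, 5, 3, 5, 5, 5, 3, 7], [-34, -23, 5, 5, 5, 4, 5, 4, 6, 5, 2, 3, 4, 6], [-49, -27, 3, 4, 4, 3, 4, 8, 5, 7, 4, 5, 2, 2], [-70, -24, 5, 4, 4, 3, 5, 3, 1, 4, 4, 6, 1, 5], [-66, -24, 7, 4, 4, 6, 5, 3, 0, 5, 6, 3, 6, 6], [-63, -21, 5, 4, 5, 4, 5, 7, 3, 8, 4, 1, 4, 5], [-64, -24, 7, 8, 3, 2, 4, 2, 3, 3, 7, 5, 7, 4], [-68, -25, 3, 5, 4, 3, 5, 5, 2, 5, 2, 4, 3, 7], [-66, -27, 8, 0, 8, 2, 4, 4, 2, 7, 4, 3, 1, 7], [-65, -27, 8, 1, 5, 6, 4, 4, 2, 4, 5, 0, 6, 4], [-67, -24, 4, 1, 1, 3, 3, 3, 5, 5, 4, 1, 7, 9], [-62, -24, 3, 6, 1, 5, 3, 3, 4, 4, 5, 5, 4, 6], [-49, -16, 4, 1, 3, 5, 2, 3, 3, 2, 5, 4, 4, 3], [-19, 1, 6, 5, 2, 4, 6, 3, 3, 5, 5, 2, 4, 4], [-5, 9, 1, 5, 4, 8, 4, 5, 4, 4, 5, 3, 5, 6], [-10, 10, 3, 6, 1, 5, 5, 5, 4, 4, 7, 2, 7, 8]]
tool delta [ 0.2677 -0.0338 -0.2118]
```

Call:
drive_tool:
  deltas:
    - {"gripper": 255, "offset": [0, 0, -0.05], "angular": [0, 0, 0]}
    - {"gripper": 255, "offset": [0, 0, -0.1], "angular": [0, 0, 0]}
    - {"gripper": 255, "offset": [0, 0, -0.15], "angular": [0, 0, 0]}
    - {"gripper": 255, "offset": [0.02, 0, -0.19], "angular": [0, 0, 0]}
    - {"gripper": 255, "offset": [0.06, -0.01, -0.2], "angular": [0, 0, 0]}

```text
t: 5.3
eef_pos: [0.5034, -0.0771, 0.2924]
tool_rot: [0.003, 0.765, 0.644, 0.003]
contact_force: [0.4, 0.2, -0.2]
gripper_width: 0.196
grasp_force: 19.8
```

Call:
drive_tool:
  deltas:
    - {"gripper": 255, "offset": [0.05, -0.006, -0.01], "angular": [0, 0, 0]}
    - {"gripper": 255, "offset": [0.1, -0.012, -0.01], "angular": [0, 0, 0]}
    - {"gripper": 255, "offset": [0.15, -0.018, -0.01], "angular": [0, 0, 0]}
    - {"gripper": 255, "offset": [0.19, -0.023, -0.01], "angular": [0, 0, 0]}
    - {"gripper": 255, "offset": [0.207, -0.024, -0.01], "angular": [0, 0, 0]}

```text
t: 5.8
eef_pos: [0.5113, 0.1395, 0.2975]
tool_rot: [-0.001, 0.761, 0.649, 0.0]
contact_force: [0.4, -0.4, -0.6]
gripper_width: 0.198
grasp_force: 19.8
```

Call:
drive_tool:
  deltas:
    - {"gripper": 255, "offset": [0, 0, 0], "angular": [0, 0, 0]}
    - {"gripper": 255, "offset": [0, 0, 0], "angular": [0, 0, 0]}

```text
t: 6.0
eef_pos: [0.5117, 0.1329, 0.2978]
tool_rot: [0.0, 0.764, 0.646, -0.0]
contact_force: [0.3, -0.7, -0.8]
gripper_width: 0.196
grasp_force: 19.8
```

Run:
```python
from h import *
st()
s=optics.read_camera("side");cv2.imwrite("pics/side1.png",s)
cv2.imwrite("pics/h1.png",cv2.resize(s[110:230,240:350],None,fx=5,fy=5,interpolation=cv2.INTER_CUBIC))
t=optics.read_camera("top");cv2.imwrite("pics/top1.png",t)
p=bot.get_obs()["eef_pos"];print("part bottom px",px("side",p-[0,0,.085]),"top",px("side",p-[0,0,.061]))
to((.5114,.1346,.285))
```

```text
t 6.0 p [0.5117 0.1329 0.2978] x [ 0.166  0.986 -0.001] z [-0.    -0.001 -1.   ] F [ 0.33 -0.72 -0.77] w 0.196 g 19.8 q [-1.15  0.36  0.99  1.96 -0.35  1.01 -0.17]
part bottom px [293.03151491 147.98495714] top [292.87535257 138.91701807]
tool delta [ 0.0026 -0.0008  0.013 ]
```

View pics/h1.png

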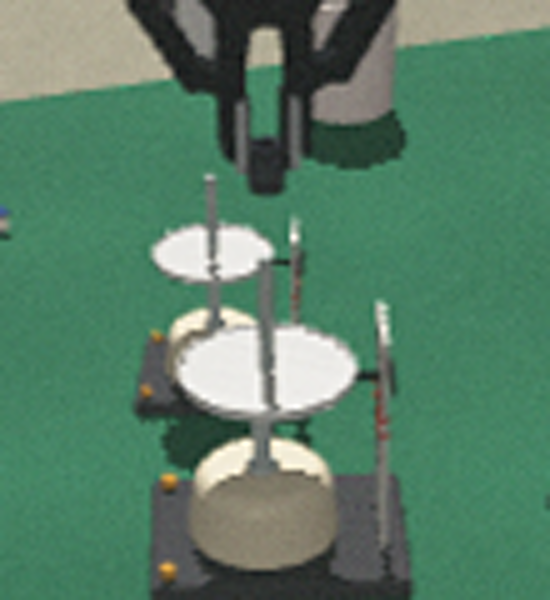

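The part and the spindle line up horizontally in the side view: part at u≈293.2, spindle tip at (293,162). The pan centre is near (293,184), and the pointer sits above the red lines. I'll shift onto the top-view estimate and lower about 14 mm past the tip, watching whether the pan sinks.

Call:
drive_tool:
  deltas:
    - {"gripper": 255, "offset": [0.0026, -0.0008, 0.015], "angular": [0, 0, 0]}
    - {"gripper": 255, "offset": [0.0026, -0.0008, 0.03], "angular": [0, 0, 0]}
    - {"gripper": 255, "offset": [0.0026, -0.0008, 0.04], "angular": [0, 0, 0]}
    - {"gripper": 255, "offset": [0.0026, -0.0008, 0.048], "angular": [0, 0, 0]}
    - {"gripper": 255, "offset": [0.0026, -0.0008, 0.053], "angular": [0, 0, 0]}

```text
t: 6.6
eef_pos: [0.5112, 0.1367, 0.2438]
tool_rot: [-0.0, 0.763, 0.646, -0.001]
contact_force: [-0.2, -0.0, 1.3]
gripper_width: 0.194
grasp_force: 19.9
```

Call:
drive_tool:
  deltas:
    - {"gripper": 255, "offset": [0, 0, 0], "angular": [0, 0, 0]}
    - {"gripper": 255, "offset": [0, 0, 0], "angular": [0, 0, 0]}
    - {"gripper": 255, "offset": [0, 0, 0], "angular": [0, 0, 0]}

```text
t: 6.9
eef_pos: [0.5117, 0.1371, 0.2453]
tool_rot: [0.0, 0.763, 0.646, 0.0]
contact_force: [-0.7, 0.1, 0.3]
gripper_width: 0.195
grasp_force: 19.8
```

```bash
cat >> h.py <<'E'
def pan(s,show=True):
    x0,y0,x1,y1=264,160,322,235
    m=(s[y0:y1,x0:x1].min(2)>125).astype(np.uint8)
    m=cv2.morphologyEx(m,cv2.MORPH_OPEN,np.ones((2,2),np.uint8))
    # right half of the pan, clear of the spindle: rows of topmost/bottommost white per column
    r=[]
    for u in list(range(279,288))+list(range(299,308)):
        v=np.flatnonzero(m[:,u-x0]); v=v[(v+y0<205)]
        if len(v)>3: r.append((v[0]+v[-1])/2+y0)
    return np.round([np.median(r),np.mean(r),len(r)],2)
def look(name=None):
    s=optics.read_camera("side")
    if name: cv2.imwrite(f"pics/{name}.png",s)
    st();print("pan row",pan(s));return s
E
python3 - <<'E'
from h import *
for f in("side0","side1"):print(f,pan(cv2.imread(f"pics/{f}.png")))
look("side2")
for j in(0,.003,.006,.01):print(j,px("side",(.5114,.1346,.114-j)),px("side",(.5114,.1346,.178-j)))
E
```

```text
side0 [187.   185.53  18.  ]
side1 [187.   185.53  18.  ]
t 6.95 p [0.5117 0.1371 0.2453] x [0.165 0.986 0.001] z [ 0.001  0.    -1.   ] F [-0.16 -0.34  1.19] w 0.196 g 19.8 q [-1.09  0.43  0.92  2.   -0.44  0.91 -0.11]
pan row [190.   186.89  18.  ]
0 [293.15732111 182.83458181] [292.75660455 160.37659106]
0.003 [293.17554333 183.85583796] [292.77591426 161.45879583]
0.006 [293.19371683 184.87436446] [292.79517085 162.53802315]
0.01 [293.21787275 186.22817255] [292.82076404 163.97238254]
```

The pan sank about 3 px, so the part rests on the tip. The TCP y is 0.1371 against the estimate of 0.1346. I'll slide back in small steps.

Call:
drive_tool:
  deltas:
    - {"gripper": 255, "offset": [-0.0006, 0, 0], "angular": [0, 0, 0]}
    - {"gripper": 255, "offset": [-0.0012, 0, 0], "angular": [0, 0, 0]}
    - {"gripper": 255, "offset": [-0.0012, 0, 0], "angular": [0, 0, 0]}

```text
t: 7.25
eef_pos: [0.5113, 0.1358, 0.245]
tool_rot: [0.0, 0.763, 0.646, 0.0]
contact_force: [0.0, -0.6, -0.1]
gripper_width: 0.193
grasp_force: 19.8
```

```bash
python3 -c "
from h import *
look('s3')"
```

```text
t 7.3 p [0.5113 0.1358 0.2449] x [0.165 0.986 0.   ] z [ 0.  0. -1.] F [ 0.23 -0.14 -0.26] w 0.194 g 19.8 q [-1.09  0.43  0.92  2.01 -0.44  0.91 -0.1 ]
pan row [188.   186.17  18.  ]
```

Call:
drive_tool:
  deltas:
    - {"gripper": 255, "offset": [-0.0006, 0, 0], "angular": [0, 0, 0]}
    - {"gripper": 255, "offset": [-0.0012, 0, 0], "angular": [0, 0, 0]}
    - {"gripper": 255, "offset": [-0.0012, 0, 0], "angular": [0, 0, 0]}

```text
t: 7.6
eef_pos: [0.511, 0.1345, 0.2449]
tool_rot: [-0.0, 0.763, 0.646, -0.0]
contact_force: [1.2, 0.1, -0.8]
gripper_width: 0.197
grasp_force: 19.8
```

```bash
python3 -c "
from h import *
look('s4')"
```

```text
t 7.65 p [0.511  0.1346 0.2449] x [ 0.165  0.986 -0.   ] z [-0. -0. -1.] F [-0.99  0.22 -0.01] w 0.193 g 19.8 q [-1.09  0.43  0.92  2.01 -0.44  0.91 -0.1 ]
pan row [187.   185.61  18.  ]
```

The pan is back at its empty height, so the part has threaded the spindle. I'll lower to just above the pan and check.

Call:
drive_tool:
  deltas:
    - {"gripper": 255, "offset": [0, 0, 0.007], "angular": [0, 0, 0]}
    - {"gripper": 255, "offset": [0, 0, 0.014], "angular": [0, 0, 0]}
    - {"gripper": 255, "offset": [0, 0, 0.021], "angular": [0, 0, 0]}
    - {"gripper": 255, "offset": [0, 0, 0.028], "angular": [0, 0, 0]}
    - {"gripper": 255, "offset": [0, 0, 0.028], "angular": [0, 0, 0]}

```text
t: 8.15
eef_pos: [0.5104, 0.1345, 0.2157]
tool_rot: [-0.0, 0.763, 0.646, -0.001]
contact_force: [-0.2, -0.1, -0.5]
gripper_width: 0.192
grasp_force: 19.8
```

Run:
```python
from h import *
s=look('s5')
cv2.imwrite("pics/c5.png",cv2.resize(s[110:230,240:350],None,fx=5,fy=5,interpolation=cv2.INTER_CUBIC))
```

```text
t 8.2 p [0.5108 0.1345 0.2163] x [ 0.165  0.986 -0.001] z [-0.001 -0.001 -1.   ] F [ 0.31 -0.53  0.2 ] w 0.195 g 19.8 q [-1.05  0.47  0.88  2.03 -0.48  0.86 -0.07]
pan row [189.25 186.67  18.  ]
```

View pics/c5.png

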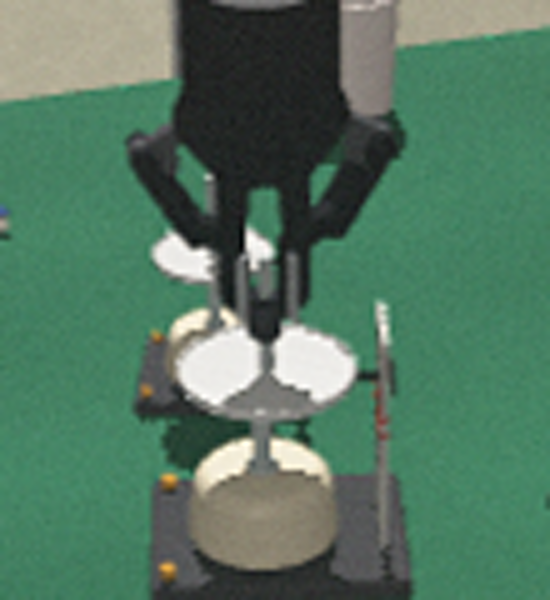

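The side crop shows the spindle rising through the part between the fingers, with pan and pointer (crop y≈376) unmoved: it is threaded. I'll track the pointer bar from here on.

```bash
cat >> h.py <<'E'
def ptr(s):
    g=s[172:212,312:315,1].astype(float).mean(1); w=np.clip(np.median(g)-15-g,0,None)
    i=w.argmax(); k=np.arange(max(0,i-2),min(len(w),i+3)); return round(float((w[k]*k).sum()/w[k].sum())+172,2)
def look(name=None):
    s=optics.read_camera("side")
    if name: cv2.imwrite(f"pics/{name}.png",s)
    st();print("ptr",ptr(s));return s
E
python3 - <<'E'
from h import *
for f in("side0","side1","side2","s3","s4","s5"):print(f,ptr(cv2.imread(f"pics/{f}.png")))
E
```

```text
side0 184.7
side1 184.72
side2 189.49
s3 186.61
s4 184.73
s5 184.75
```

Call:
drive_tool:
  deltas:
    - {"gripper": 255, "offset": [0, 0, 0.005], "angular": [0, 0, 0]}
    - {"gripper": 255, "offset": [0, 0, 0.01], "angular": [0, 0, 0]}
    - {"gripper": 255, "offset": [0, 0, 0.014], "angular": [0, 0, 0]}
    - {"gripper": 255, "offset": [0, 0, 0.014], "angular": [0, 0, 0]}
    - {"gripper": 255, "offset": [0, 0, 0.014], "angular": [0, 0, 0]}

```text
t: 8.7
eef_pos: [0.5111, 0.1346, 0.2028]
tool_rot: [0.0, 0.763, 0.646, -0.0]
contact_force: [-0.4, -0.1, -0.5]
gripper_width: 0.194
grasp_force: 19.8
```

```bash
python3 -c "
from h import *
look('s6')"
```

```text
t 8.75 p [0.5112 0.1347 0.203 ] x [0.165 0.986 0.   ] z [ 0.  0. -1.] F [-0.12 -0.22 -0.44] w 0.197 g 19.8 q [-1.03  0.49  0.86  2.04 -0.51  0.83 -0.05]
ptr 184.74
```

Call:
drive_tool:
  deltas:
    - {"gripper": 255, "offset": [0, 0, 0.002], "angular": [0, 0, 0]}
    - {"gripper": 255, "offset": [0, 0, 0.004], "angular": [0, 0, 0]}
    - {"gripper": 255, "offset": [0, 0, 0.004], "angular": [0, 0, 0]}
    - {"gripper": 255, "offset": [0, 0, 0.004], "angular": [0, 0, 0]}

```text
t: 9.15
eef_pos: [0.511, 0.1347, 0.1988]
tool_rot: [-0.0, 0.763, 0.646, -0.0]
contact_force: [-0.8, 0.4, -0.2]
gripper_width: 0.197
grasp_force: 19.8
```

```bash
python3 -c "
from h import *
look('s7')"
```

```text
t 9.2 p [0.5111 0.1347 0.1989] x [0.165 0.986 0.   ] z [ 0.  0. -1.] F [-1.07  0.22 -0.3 ] w 0.195 g 19.8 q [-1.03  0.5   0.85  2.04 -0.51  0.82 -0.04]
ptr 184.74
```

Call:
drive_tool:
  deltas:
    - {"gripper": 255, "offset": [0, 0, 0.002], "angular": [0, 0, 0]}
    - {"gripper": 255, "offset": [0, 0, 0.004], "angular": [0, 0, 0]}
    - {"gripper": 255, "offset": [0, 0, 0.006], "angular": [0, 0, 0]}
    - {"gripper": 255, "offset": [0, 0, 0.008], "angular": [0, 0, 0]}
    - {"gripper": 255, "offset": [0, 0, 0.01], "angular": [0, 0, 0]}

```text
t: 9.7
eef_pos: [0.5111, 0.1347, 0.1887]
tool_rot: [-0.0, 0.763, 0.646, 0.0]
contact_force: [-0.1, 0.2, -0.8]
gripper_width: 0.2
grasp_force: 19.8
```

Call:
drive_tool:
  deltas:
    - {"gripper": 255, "offset": [0, 0, 0.001], "angular": [0, 0, 0]}
    - {"gripper": 255, "offset": [0, 0, 0.001], "angular": [0, 0, 0]}
    - {"gripper": 255, "offset": [0, 0, 0.001], "angular": [0, 0, 0]}

```text
t: 10.0
eef_pos: [0.511, 0.1347, 0.1879]
tool_rot: [-0.0, 0.763, 0.646, -0.0]
contact_force: [0.1, 1.1, -0.1]
gripper_width: 0.195
grasp_force: 19.8
```

```bash
python3 -c "
from h import *
look('s8')"
```

```text
t 10.05 p [0.511  0.1347 0.1879] x [0.165 0.986 0.   ] z [-0.  0. -1.] F [-0.4   0.21  0.14] w 0.195 g 19.8 q [-1.01  0.51  0.84  2.05 -0.53  0.8  -0.03]
ptr 187.43
```

Call:
drive_tool:
  deltas:
    - {"gripper": 170, "offset": [0, 0, 0], "angular": [0, 0, 0]}
    - {"gripper": 150, "offset": [0, 0, 0], "angular": [0, 0, 0]}
    - {"gripper": 150, "offset": [0, 0, -0.01], "angular": [0, 0, 0]}
    - {"gripper": 150, "offset": [0, 0, -0.04], "angular": [0, 0, 0]}
    - {"gripper": 150, "offset": [0, 0, -0.085], "angular": [0, 0, 0]}

```text
t: 10.55
eef_pos: [0.5099, 0.1344, 0.2728]
tool_rot: [-0.0, 0.763, 0.646, -0.002]
contact_force: [0.8, 1.7, 0.8]
gripper_width: 0.414
grasp_force: 0.0
```

Call:
drive_tool:
  deltas:
    - {"gripper": 110, "offset": [0, 0, -0.01], "angular": [0, 0, 0]}
    - {"gripper": 110, "offset": [-0.05, 0.005, -0.01], "angular": [0, 0, 0]}
    - {"gripper": 110, "offset": [-0.1, 0.01, -0.01], "angular": [0, 0, 0]}
    - {"gripper": 110, "offset": [-0.15, 0.015, -0.01], "angular": [0, 0, 0]}
    - {"gripper": 110, "offset": [-0.2, 0.02, -0.01], "angular": [0, 0, 0]}

```text
t: 11.05
eef_pos: [0.4974, -0.0665, 0.2833]
tool_rot: [-0.0, 0.763, 0.646, 0.001]
contact_force: [1.2, 0.4, -0.1]
gripper_width: 0.57
grasp_force: 0.0
```

Call:
drive_tool:
  deltas:
    - {"gripper": 110, "offset": [-0.05, 0.004, 0.01], "angular": [0, 0, 0]}
    - {"gripper": 110, "offset": [-0.1, 0.008, 0.03], "angular": [0, 0, 0]}
    - {"gripper": 110, "offset": [-0.145, 0.012, 0.06], "angular": [0, 0, 0]}
    - {"gripper": 110, "offset": [-0.16, 0.014, 0.1], "angular": [0, 0, 0]}
    - {"gripper": 110, "offset": [-0.16, 0.014, 0.12], "angular": [0, 0, 0]}

```text
t: 11.55
eef_pos: [0.4829, -0.2288, 0.1608]
tool_rot: [-0.0, 0.765, 0.644, -0.001]
contact_force: [-0.4, -0.1, -0.1]
gripper_width: 0.568
grasp_force: 0.0
```

Call:
drive_tool:
  deltas:
    - {"gripper": 110, "offset": [0, 0, 0], "angular": [0, 0, 0]}

```text
t: 11.65
eef_pos: [0.4832, -0.2253, 0.1606]
tool_rot: [-0.002, 0.764, 0.645, -0.002]
contact_force: [0.2, 0.1, 0.6]
gripper_width: 0.57
grasp_force: 0.0
```

Run:
```python
from h import *
s=look('s9');t=optics.read_camera("top");cv2.imwrite("pics/t9.png",t)
to((.4847,-.2275,.089))
cv2.imwrite("pics/c9.png",cv2.resize(s[140:350,240:430],None,fx=2.8,fy=2.8,interpolation=cv2.INTER_CUBIC))
```

```text
t 11.7 p [ 0.4845 -0.2251  0.1623] x [0.166 0.986 0.   ] z [-0.003  0.    -1.   ] F [-0.08  0.5   0.46] w 0.569 g 0.0 q [-0.28  0.56  0.8   2.05 -0.58  0.77  0.7 ]
ptr 187.07
tool delta [-0.0026 -0.0003  0.0744]
```

View pics/c9.png

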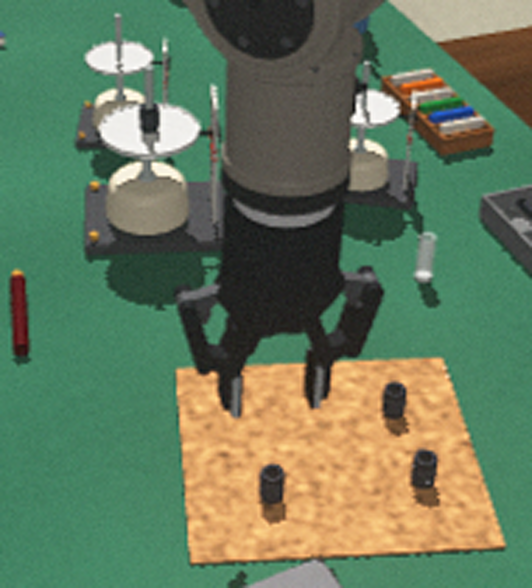

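Part 1 sits at the foot of the spindle (crop (150,118)), the pointer having sunk about 7 mm. Three sections remain on the mat, and the fingers hang over section d at crop (272,484). I'll pick it the same way, centring twice.

Call:
drive_tool:
  deltas:
    - {"gripper": 110, "offset": [-0.001, 0, 0.03], "angular": [0, 0, 0]}
    - {"gripper": 110, "offset": [-0.001, 0, 0.055], "angular": [0, 0, 0]}
    - {"gripper": 110, "offset": [-0.001, 0, 0.07], "angular": [0, 0, 0]}
    - {"gripper": 110, "offset": [-0.001, 0, 0.074], "angular": [0, 0, 0]}
    - {"gripper": 110, "offset": [-0.001, 0, 0.074], "angular": [0, 0, 0]}

```text
t: 12.25
eef_pos: [0.4856, -0.2258, 0.0896]
tool_rot: [0.0, 0.763, 0.646, 0.0]
contact_force: [0.8, -0.4, -0.5]
gripper_width: 0.567
grasp_force: 0.0
```

Call:
drive_tool:
  deltas:
    - {"gripper": 255, "offset": [0, 0, 0], "angular": [0, 0, 0]}
    - {"gripper": 255, "offset": [0, 0, 0], "angular": [0, 0, 0]}
    - {"gripper": 255, "offset": [0, 0, 0], "angular": [0, 0, 0]}
    - {"gripper": 255, "offset": [0, 0, 0], "angular": [0, 0, 0]}

```text
t: 12.65
eef_pos: [0.4857, -0.2263, 0.0899]
tool_rot: [0.001, 0.763, 0.646, 0.001]
contact_force: [-0.2, 1.3, 7.3]
gripper_width: 0.192
grasp_force: 19.8
```

Call:
drive_tool:
  deltas:
    - {"gripper": 130, "offset": [0, 0, 0], "angular": [0, 0, 0]}
    - {"gripper": 130, "offset": [0, 0, 0], "angular": [0, 0, 0]}
    - {"gripper": 130, "offset": [0, 0, 0], "angular": [0, 0, -0.18]}
    - {"gripper": 130, "offset": [0, 0, 0], "angular": [0, 0, -0.36]}
    - {"gripper": 130, "offset": [0, 0, 0], "angular": [0, 0, -0.54]}

```text
t: 13.15
eef_pos: [0.4849, -0.2259, 0.0888]
tool_rot: [-0.0, 0.608, 0.794, -0.0]
contact_force: [0.3, -0.9, 0.4]
gripper_width: 0.488
grasp_force: 0.0
```

Call:
drive_tool:
  deltas:
    - {"gripper": 130, "offset": [0, 0, 0], "angular": [0, 0, -0.19]}
    - {"gripper": 130, "offset": [0, 0, 0], "angular": [0, 0, -0.38]}
    - {"gripper": 130, "offset": [0, 0, 0], "angular": [0, 0, -0.57]}
    - {"gripper": 130, "offset": [0, 0, 0], "angular": [0, 0, -0.76]}
    - {"gripper": 130, "offset": [0, 0, 0], "angular": [0, 0, -0.95]}

```text
t: 13.65
eef_pos: [0.4849, -0.226, 0.0888]
tool_rot: [-0.0, 0.277, 0.961, -0.0]
contact_force: [-0.1, 0.3, 0.8]
gripper_width: 0.493
grasp_force: 0.0
```

Call:
drive_tool:
  deltas:
    - {"gripper": 130, "offset": [0, 0, 0], "angular": [0, 0, -0.19]}
    - {"gripper": 130, "offset": [0, 0, 0], "angular": [0, 0, -0.38]}
    - {"gripper": 130, "offset": [0, 0, 0], "angular": [0, 0, -0.38]}

```text
t: 13.95
eef_pos: [0.4848, -0.2262, 0.0889]
tool_rot: [-0.0, 0.133, 0.991, 0.0]
contact_force: [0.8, 0.4, -0.4]
gripper_width: 0.495
grasp_force: 0.0
```

Run:
```python
from h import *
st()
```

```text
t 13.95 p [ 0.4848 -0.2262  0.0889] x [-0.965  0.264  0.   ] z [ 0.  0. -1.] F [ 0.76  0.44 -0.37] w 0.495 g 0.0 q [ 0.1   0.58  0.28  2.05 -0.3   0.55  1.9 ]
```

Call:
drive_tool:
  deltas:
    - {"gripper": 255, "offset": [0, 0, 0], "angular": [0, 0, 0]}
    - {"gripper": 255, "offset": [0, 0, 0], "angular": [0, 0, 0]}
    - {"gripper": 255, "offset": [0, 0, 0], "angular": [0, 0, 0]}
    - {"gripper": 255, "offset": [0, 0, 0], "angular": [0, 0, 0]}
    - {"gripper": 255, "offset": [0, 0, -0.03], "angular": [0, 0, 0]}

```text
t: 14.45
eef_pos: [0.4831, -0.2249, 0.1164]
tool_rot: [-0.003, 0.134, 0.991, 0.0]
contact_force: [-0.3, -0.1, 0.3]
gripper_width: 0.196
grasp_force: 21.0
```

Call:
drive_tool:
  deltas:
    - {"gripper": 255, "offset": [0, 0, -0.05], "angular": [0, 0, 0]}
    - {"gripper": 255, "offset": [0, 0.01, -0.1], "angular": [0, 0, 0]}
    - {"gripper": 255, "offset": [0.01, 0.04, -0.14], "angular": [0, 0, 0]}
    - {"gripper": 255, "offset": [0.02, 0.08, -0.17], "angular": [0, 0, 0]}
    - {"gripper": 255, "offset": [0.03, 0.13, -0.18], "angular": [0, 0, 0]}

```text
t: 14.95
eef_pos: [0.491, -0.0973, 0.3013]
tool_rot: [0.003, 0.136, 0.991, 0.0]
contact_force: [1.3, -0.7, -0.2]
gripper_width: 0.193
grasp_force: 21.0
```

Call:
drive_tool:
  deltas:
    - {"gripper": 255, "offset": [0.01, 0.045, 0], "angular": [0, 0, 0]}
    - {"gripper": 255, "offset": [0.02, 0.09, 0], "angular": [0, 0, 0]}
    - {"gripper": 255, "offset": [0.03, 0.14, 0], "angular": [0, 0, 0]}
    - {"gripper": 255, "offset": [0.035, 0.18, 0], "angular": [0, 0, 0]}
    - {"gripper": 255, "offset": [0.04, 0.215, 0.005], "angular": [0, 0, 0]}

```text
t: 15.45
eef_pos: [0.5086, 0.1239, 0.2934]
tool_rot: [0.0, 0.133, 0.991, 0.001]
contact_force: [0.4, -0.1, -1.2]
gripper_width: 0.193
grasp_force: 21.0
```

Call:
drive_tool:
  deltas:
    - {"gripper": 255, "offset": [0, 0.01, 0.01], "angular": [0, 0, 0]}
    - {"gripper": 255, "offset": [0, 0.01, 0.02], "angular": [0, 0, 0]}
    - {"gripper": 255, "offset": [0, 0.01, 0.02], "angular": [0, 0, 0]}

```text
t: 15.75
eef_pos: [0.5102, 0.1288, 0.2711]
tool_rot: [-0.002, 0.134, 0.991, -0.001]
contact_force: [0.0, -1.2, -0.6]
gripper_width: 0.189
grasp_force: 21.0
```

Run:
```python
from h import *
look('s10')
to((.5111,.1347,.26))
```

```text
t 15.8 p [0.5106 0.1284 0.2719] x [-0.964  0.267  0.002] z [-0.002 -0.002 -1.   ] F [-0.82 -0.7  -0.83] w 0.191 g 21.0 q [-0.56  0.27  0.23  1.95 -0.08  0.93  1.01]
ptr 187.08
tool delta [0.0012 0.0062 0.0119]
```

Call:
drive_tool:
  deltas:
    - {"gripper": 255, "offset": [0, 0, 0], "angular": [0, 0, 0]}
    - {"gripper": 255, "offset": [0, 0, 0], "angular": [0, 0, 0]}

```text
t: 16.0
eef_pos: [0.5115, 0.1292, 0.2734]
tool_rot: [0.0, 0.135, 0.991, 0.0]
contact_force: [1.0, -0.2, 0.8]
gripper_width: 0.19
grasp_force: 21.0
```

Run:
```python
from h import *
st()
to((.5111,.1347,.26))
```

```text
t 16.0 p [0.5115 0.1292 0.2734] x [-0.964  0.267 -0.001] z [ 0.001  0.    -1.   ] F [ 1.   -0.23  0.76] w 0.19 g 21.0 q [-0.56  0.27  0.23  1.95 -0.08  0.93  1.01]
tool delta [0.0019 0.0052 0.0134]
```

Call:
drive_tool:
  deltas:
    - {"gripper": 255, "offset": [0.0019, 0.0053, 0], "angular": [0, 0, 0]}
    - {"gripper": 255, "offset": [0.0019, 0.0053, 0.008], "angular": [0, 0, 0]}
    - {"gripper": 255, "offset": [0.0019, 0.0053, 0.018], "angular": [0, 0, 0]}
    - {"gripper": 255, "offset": [0.0019, 0.0053, 0.026], "angular": [0, 0, 0]}
    - {"gripper": 255, "offset": [0.0019, 0.0053, 0.033], "angular": [0, 0, 0]}

```text
t: 16.5
eef_pos: [0.5104, 0.136, 0.2387]
tool_rot: [-0.001, 0.134, 0.991, -0.0]
contact_force: [0.3, -0.2, -0.3]
gripper_width: 0.191
grasp_force: 21.0
```

Call:
drive_tool:
  deltas:
    - {"gripper": 255, "offset": [0, 0, 0], "angular": [0, 0, 0]}
    - {"gripper": 255, "offset": [0, 0, 0], "angular": [0, 0, 0]}
    - {"gripper": 255, "offset": [0, 0, 0], "angular": [0, 0, 0]}

```text
t: 16.8
eef_pos: [0.511, 0.1361, 0.2401]
tool_rot: [0.0, 0.134, 0.991, 0.0]
contact_force: [-0.7, -0.3, -1.3]
gripper_width: 0.191
grasp_force: 21.0
```

Run:
```python
from h import *
look('s11')
```

```text
t 16.85 p [0.511  0.1361 0.2402] x [-0.964  0.265 -0.   ] z [ 0.  0. -1.] F [ 0.14 -0.04 -0.72] w 0.188 g 21.0 q [-0.56  0.31  0.22  1.98 -0.09  0.86  1.01]
ptr 186.84
```

Call:
drive_tool:
  deltas:
    - {"gripper": 255, "offset": [-0.0003, -0.001, 0.007], "angular": [0, 0, 0]}
    - {"gripper": 255, "offset": [-0.0003, -0.001, 0.014], "angular": [0, 0, 0]}
    - {"gripper": 255, "offset": [-0.0003, -0.001, 0.02], "angular": [0, 0, 0]}
    - {"gripper": 255, "offset": [-0.0003, -0.001, 0.024], "angular": [0, 0, 0]}
    - {"gripper": 255, "offset": [-0.0003, -0.001, 0.024], "angular": [0, 0, 0]}

```text
t: 17.35
eef_pos: [0.5105, 0.135, 0.2151]
tool_rot: [-0.001, 0.134, 0.991, -0.0]
contact_force: [0.0, -0.7, -0.9]
gripper_width: 0.192
grasp_force: 21.0
```

Run:
```python
from h import *
look('s12')
```

```text
t 17.4 p [0.5107 0.135  0.2155] x [-0.964  0.265  0.001] z [-0.001 -0.    -1.   ] F [-0.52  0.43 -1.05] w 0.192 g 21.0 q [-0.55  0.35  0.21  2.   -0.1   0.8   1.02]
ptr 187.09
```

Call:
drive_tool:
  deltas:
    - {"gripper": 255, "offset": [0, 0, 0.002], "angular": [0, 0, 0]}
    - {"gripper": 255, "offset": [0, 0, 0.004], "angular": [0, 0, 0]}
    - {"gripper": 255, "offset": [0, 0, 0.006], "angular": [0, 0, 0]}
    - {"gripper": 255, "offset": [0, 0, 0.008], "angular": [0, 0, 0]}
    - {"gripper": 255, "offset": [0, 0, 0.01], "angular": [0, 0, 0]}

```text
t: 17.9
eef_pos: [0.511, 0.1351, 0.2059]
tool_rot: [0.0, 0.134, 0.991, 0.0]
contact_force: [0.0, 0.0, -0.2]
gripper_width: 0.191
grasp_force: 21.1
```

Call:
drive_tool:
  deltas:
    - {"gripper": 255, "offset": [0, 0, 0.0005], "angular": [0, 0, 0]}
    - {"gripper": 255, "offset": [0, 0, 0.0005], "angular": [0, 0, 0]}
    - {"gripper": 255, "offset": [0, 0, 0.0005], "angular": [0, 0, 0]}

```text
t: 18.2
eef_pos: [0.5109, 0.1351, 0.2055]
tool_rot: [0.0, 0.134, 0.991, 0.0]
contact_force: [-0.1, 0.7, -0.3]
gripper_width: 0.192
grasp_force: 21.0
```

Run:
```python
from h import *
look('s13')
```

```text
t 18.25 p [0.5108 0.1351 0.2055] x [-0.964  0.265  0.   ] z [-0.  0. -1.] F [-0.5   0.42  0.08] w 0.189 g 21.0 q [-0.55  0.36  0.21  2.01 -0.11  0.78  1.03]
ptr 189.72
```

Call:
drive_tool:
  deltas:
    - {"gripper": 170, "offset": [0, 0, 0], "angular": [0, 0, 0]}
    - {"gripper": 150, "offset": [0, 0, 0], "angular": [0, 0, 0]}
    - {"gripper": 150, "offset": [0, 0, -0.01], "angular": [0, 0, 0]}
    - {"gripper": 150, "offset": [0, 0, -0.04], "angular": [0, 0, 0]}
    - {"gripper": 150, "offset": [0, 0, -0.08], "angular": [0, 0, 0]}

```text
t: 18.75
eef_pos: [0.5099, 0.1347, 0.2856]
tool_rot: [-0.002, 0.134, 0.991, -0.001]
contact_force: [0.4, 0.7, -0.0]
gripper_width: 0.41
grasp_force: 0.0
```

Call:
drive_tool:
  deltas:
    - {"gripper": 110, "offset": [0, 0, 0], "angular": [0, 0, 0]}
    - {"gripper": 110, "offset": [-0.022, -0.035, 0], "angular": [0, 0, 0]}
    - {"gripper": 110, "offset": [-0.045, -0.07, 0], "angular": [0, 0, 0]}
    - {"gripper": 110, "offset": [-0.068, -0.105, 0], "angular": [0, 0, 0]}
    - {"gripper": 110, "offset": [-0.09, -0.14, 0], "angular": [0, 0, 0]}

```text
t: 19.25
eef_pos: [0.5609, -0.0253, 0.2859]
tool_rot: [0.0, 0.133, 0.991, 0.0]
contact_force: [1.0, -0.2, -0.6]
gripper_width: 0.57
grasp_force: 0.0
```

Call:
drive_tool:
  deltas:
    - {"gripper": 110, "offset": [-0.022, -0.035, 0.01], "angular": [0, 0, 0]}
    - {"gripper": 110, "offset": [-0.045, -0.07, 0.03], "angular": [0, 0, 0]}
    - {"gripper": 110, "offset": [-0.068, -0.105, 0.06], "angular": [0, 0, 0]}
    - {"gripper": 110, "offset": [-0.088, -0.137, 0.1], "angular": [0, 0, 0]}
    - {"gripper": 110, "offset": [-0.088, -0.137, 0.12], "angular": [0, 0, 0]}

```text
t: 19.75
eef_pos: [0.6085, -0.1849, 0.1637]
tool_rot: [-0.0, 0.137, 0.991, -0.002]
contact_force: [-0.1, -0.1, -0.4]
gripper_width: 0.569
grasp_force: 0.0
```

Call:
drive_tool:
  deltas:
    - {"gripper": 110, "offset": [0, 0, 0], "angular": [0, 0, 0]}
    - {"gripper": 110, "offset": [0, 0, 0], "angular": [0, 0, 0]}

```text
t: 19.95
eef_pos: [0.6092, -0.1785, 0.1657]
tool_rot: [-0.0, 0.133, 0.991, 0.0]
contact_force: [0.1, 0.0, 0.3]
gripper_width: 0.569
grasp_force: 0.0
```

Run:
```python
from h import *
s=look('s14');t=optics.read_camera("top");cv2.imwrite("pics/t14.png",t)
to((.609,-.179,.089))
a=cv2.resize(s[140:340,250:440],None,fx=2.9,fy=2.9,interpolation=cv2.INTER_CUBIC)
cv2.imwrite("pics/c14.png",a)
```

```text
t 20.0 p [ 0.6099 -0.1781  0.1668] x [-0.965  0.264 -0.001] z [ 0.002  0.    -1.   ] F [1.28 0.89 0.47] w 0.568 g 0.0 q [-0.03  0.58  0.3   1.78 -0.23  0.81  1.68]
ptr 189.37
tool delta [ 0.0011 -0.0014  0.0783]
```

View pics/c14.png

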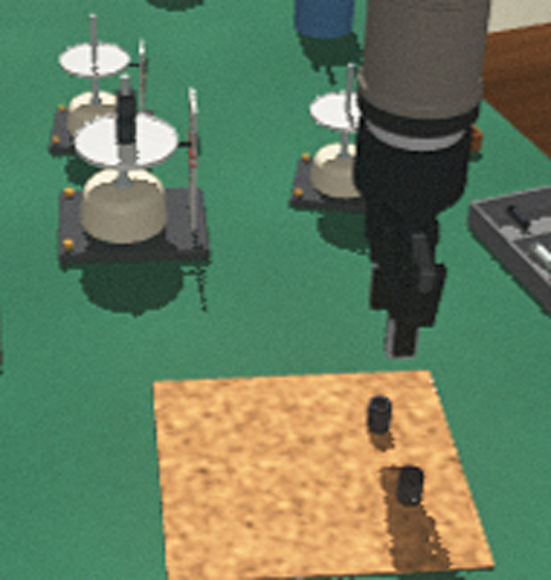

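Two sections are stacked on the spindle (crop (126,112)). The pointer works out at about 16.9 mm sunk, short of the 18 mm line, so a third is needed. The fingers are over section a (crop (379,414)).

Call:
drive_tool:
  deltas:
    - {"gripper": 110, "offset": [0.0005, -0.0005, 0.03], "angular": [0, 0, 0]}
    - {"gripper": 110, "offset": [0.0005, -0.0005, 0.055], "angular": [0, 0, 0]}
    - {"gripper": 110, "offset": [0.0005, -0.0005, 0.07], "angular": [0, 0, 0]}
    - {"gripper": 110, "offset": [0.0005, -0.0005, 0.077], "angular": [0, 0, 0]}
    - {"gripper": 110, "offset": [0.0005, -0.0005, 0.077], "angular": [0, 0, 0]}

```text
t: 20.55
eef_pos: [0.6088, -0.179, 0.0886]
tool_rot: [-0.0, 0.133, 0.991, 0.0]
contact_force: [0.6, -0.3, 0.5]
gripper_width: 0.57
grasp_force: 0.0
```

Call:
drive_tool:
  deltas:
    - {"gripper": 255, "offset": [0, 0, 0], "angular": [0, 0, 0]}
    - {"gripper": 255, "offset": [0, 0, 0], "angular": [0, 0, 0]}
    - {"gripper": 255, "offset": [0, 0, 0], "angular": [0, 0, 0]}
    - {"gripper": 255, "offset": [0, 0, 0], "angular": [0, 0, 0]}

```text
t: 20.95
eef_pos: [0.6093, -0.1798, 0.0897]
tool_rot: [0.001, 0.134, 0.991, 0.0]
contact_force: [-0.5, 0.9, 6.1]
gripper_width: 0.196
grasp_force: 19.7
```

Call:
drive_tool:
  deltas:
    - {"gripper": 130, "offset": [0, 0, 0], "angular": [0, 0, 0]}
    - {"gripper": 130, "offset": [0, 0, 0], "angular": [0, 0, 0]}
    - {"gripper": 130, "offset": [0, 0, 0], "angular": [0, 0, 0.18]}
    - {"gripper": 130, "offset": [0, 0, 0], "angular": [0, 0, 0.36]}
    - {"gripper": 130, "offset": [0, 0, 0], "angular": [0, 0, 0.54]}

```text
t: 21.45
eef_pos: [0.6083, -0.1795, 0.0882]
tool_rot: [-0.0, 0.342, 0.94, 0.0]
contact_force: [-0.2, 0.7, -0.9]
gripper_width: 0.484
grasp_force: 0.0
```

Call:
drive_tool:
  deltas:
    - {"gripper": 130, "offset": [0, 0, 0], "angular": [0, 0, 0.19]}
    - {"gripper": 130, "offset": [0, 0, 0], "angular": [0, 0, 0.38]}
    - {"gripper": 130, "offset": [0, 0, 0], "angular": [0, 0, 0.57]}
    - {"gripper": 130, "offset": [0, 0, 0], "angular": [0, 0, 0.76]}
    - {"gripper": 130, "offset": [0, 0, 0], "angular": [0, 0, 0.95]}

```text
t: 21.95
eef_pos: [0.6084, -0.1793, 0.0882]
tool_rot: [-0.0, 0.661, 0.75, -0.0]
contact_force: [0.1, 0.7, 0.5]
gripper_width: 0.489
grasp_force: 0.0
```

Call:
drive_tool:
  deltas:
    - {"gripper": 130, "offset": [0, 0, 0], "angular": [0, 0, 0.19]}
    - {"gripper": 130, "offset": [0, 0, 0], "angular": [0, 0, 0.38]}
    - {"gripper": 130, "offset": [0, 0, 0], "angular": [0, 0, 0.38]}

```text
t: 22.25
eef_pos: [0.6084, -0.179, 0.0879]
tool_rot: [-0.0, 0.763, 0.646, -0.001]
contact_force: [-0.2, 0.1, -0.3]
gripper_width: 0.493
grasp_force: 0.0
```

Call:
drive_tool:
  deltas:
    - {"gripper": 255, "offset": [0, 0, 0], "angular": [0, 0, 0]}
    - {"gripper": 255, "offset": [0, 0, 0], "angular": [0, 0, 0]}
    - {"gripper": 255, "offset": [0, 0, 0], "angular": [0, 0, 0]}
    - {"gripper": 255, "offset": [0, 0, 0], "angular": [0, 0, 0]}

```text
t: 22.65
eef_pos: [0.6085, -0.1796, 0.0885]
tool_rot: [-0.0, 0.763, 0.646, 0.0]
contact_force: [1.5, -0.8, -1.4]
gripper_width: 0.189
grasp_force: 21.2
```

Run:
```python
from h import *
st()
to((.511,.135,.3))
```

```text
t 22.65 p [ 0.6085 -0.1796  0.0885] x [0.164 0.986 0.   ] z [ 0.  0. -1.] F [ 1.5  -0.83 -1.43] w 0.189 g 21.2 q [-0.26  0.78  0.64  1.83 -0.65  0.76  0.57]
tool delta [ 0.2944 -0.1479 -0.2115]
```

Call:
drive_tool:
  deltas:
    - {"gripper": 255, "offset": [0, 0, -0.04], "angular": [0, 0, 0]}
    - {"gripper": 255, "offset": [0, 0, -0.085], "angular": [0, 0, 0]}
    - {"gripper": 255, "offset": [0.015, -0.007, -0.13], "angular": [0, 0, 0]}
    - {"gripper": 255, "offset": [0.05, -0.025, -0.16], "angular": [0, 0, 0]}
    - {"gripper": 255, "offset": [0.09, -0.045, -0.18], "angular": [0, 0, 0]}

```text
t: 23.15
eef_pos: [0.5793, -0.0844, 0.2711]
tool_rot: [0.001, 0.764, 0.645, 0.001]
contact_force: [1.1, 0.9, 0.1]
gripper_width: 0.189
grasp_force: 21.2
```

Call:
drive_tool:
  deltas:
    - {"gripper": 255, "offset": [0.04, -0.02, 0], "angular": [0, 0, 0]}
    - {"gripper": 255, "offset": [0.08, -0.04, 0], "angular": [0, 0, 0]}
    - {"gripper": 255, "offset": [0.12, -0.06, 0], "angular": [0, 0, 0]}
    - {"gripper": 255, "offset": [0.16, -0.08, 0], "angular": [0, 0, 0]}
    - {"gripper": 255, "offset": [0.19, -0.095, 0], "angular": [0, 0, 0]}

```text
t: 23.65
eef_pos: [0.5155, 0.1226, 0.2684]
tool_rot: [-0.001, 0.762, 0.647, 0.0]
contact_force: [1.0, 0.6, 0.1]
gripper_width: 0.19
grasp_force: 21.2
```

Call:
drive_tool:
  deltas:
    - {"gripper": 255, "offset": [0.012, -0.007, 0], "angular": [0, 0, 0]}
    - {"gripper": 255, "offset": [0.012, -0.007, 0], "angular": [0, 0, 0]}
    - {"gripper": 255, "offset": [0.012, -0.007, 0], "angular": [0, 0, 0]}
    - {"gripper": 255, "offset": [0.012, -0.007, 0], "angular": [0, 0, 0]}

```text
t: 24.05
eef_pos: [0.5123, 0.1305, 0.2687]
tool_rot: [0.0, 0.764, 0.645, 0.0]
contact_force: [0.3, 1.1, -0.2]
gripper_width: 0.192
grasp_force: 21.2
```

Run:
```python
from h import *
look('s15')
to((.511,.1351,.26))
```

```text
t 24.1 p [0.5123 0.1306 0.2687] x [ 0.168  0.986 -0.   ] z [ 0.001 -0.    -1.   ] F [-0.57  0.01 -0.91] w 0.194 g 21.2 q [-1.08  0.38  0.91  1.98 -0.37  0.95 -0.16]
ptr 189.38
tool delta [ 0.0042 -0.0021  0.0086]
```

Call:
drive_tool:
  deltas:
    - {"gripper": 255, "offset": [0.0042, -0.0021, 0], "angular": [0, 0, 0]}
    - {"gripper": 255, "offset": [0.0042, -0.0021, 0.01], "angular": [0, 0, 0]}
    - {"gripper": 255, "offset": [0.0042, -0.0021, 0.02], "angular": [0, 0, 0]}
    - {"gripper": 255, "offset": [0.0042, -0.0021, 0.027], "angular": [0, 0, 0]}
    - {"gripper": 255, "offset": [0.0042, -0.0021, 0.032], "angular": [0, 0, 0]}

```text
t: 24.6
eef_pos: [0.5101, 0.1371, 0.2353]
tool_rot: [-0.0, 0.763, 0.646, -0.001]
contact_force: [-0.5, -0.0, 1.2]
gripper_width: 0.19
grasp_force: 21.3
```

Call:
drive_tool:
  deltas:
    - {"gripper": 255, "offset": [0, 0, 0], "angular": [0, 0, 0]}
    - {"gripper": 255, "offset": [0, 0, 0], "angular": [0, 0, 0]}
    - {"gripper": 255, "offset": [0, 0, 0], "angular": [0, 0, 0]}

```text
t: 24.9
eef_pos: [0.5106, 0.1372, 0.2367]
tool_rot: [0.0, 0.763, 0.646, 0.0]
contact_force: [-1.3, 0.2, 0.5]
gripper_width: 0.189
grasp_force: 21.2
```

Run:
```python
from h import *
look('s16')
```

```text
t 24.95 p [0.5105 0.1372 0.2367] x [0.165 0.986 0.   ] z [ 0.  0. -1.] F [-0.16 -0.32  0.86] w 0.191 g 21.2 q [-1.05  0.43  0.86  2.01 -0.42  0.89 -0.13]
ptr 192.48
```

The arm settled 2 mm past the target in y and the part is on the tip (pan down 9 mm). I'll slide back.

Call:
drive_tool:
  deltas:
    - {"gripper": 255, "offset": [-0.0006, 0.0003, 0], "angular": [0, 0, 0]}
    - {"gripper": 255, "offset": [-0.0012, 0.0003, 0], "angular": [0, 0, 0]}
    - {"gripper": 255, "offset": [-0.0018, 0.0003, 0], "angular": [0, 0, 0]}
    - {"gripper": 255, "offset": [-0.0022, 0.0003, 0], "angular": [0, 0, 0]}
    - {"gripper": 255, "offset": [-0.0022, 0.0003, 0], "angular": [0, 0, 0]}

```text
t: 25.45
eef_pos: [0.5103, 0.1349, 0.2364]
tool_rot: [-0.0, 0.763, 0.646, -0.0]
contact_force: [-0.3, -0.5, 0.1]
gripper_width: 0.191
grasp_force: 21.2
```

Call:
drive_tool:
  deltas:
    - {"gripper": 255, "offset": [0, 0, 0], "angular": [0, 0, 0]}
    - {"gripper": 255, "offset": [0, 0, 0], "angular": [0, 0, 0]}
    - {"gripper": 255, "offset": [0, 0, 0], "angular": [0, 0, 0]}

```text
t: 25.75
eef_pos: [0.5103, 0.1351, 0.2364]
tool_rot: [-0.0, 0.763, 0.646, 0.0]
contact_force: [-0.4, -0.6, 0.1]
gripper_width: 0.187
grasp_force: 21.2
```

Run:
```python
from h import *
look('s17')
```

```text
t 25.8 p [0.5103 0.1351 0.2364] x [ 0.165  0.986 -0.   ] z [-0. -0. -1.] F [-0.65  0.23  0.13] w 0.197 g 21.2 q [-1.05  0.43  0.87  2.01 -0.42  0.89 -0.12]
ptr 189.35
```

Call:
drive_tool:
  deltas:
    - {"gripper": 255, "offset": [0, 0.0006, 0.002], "angular": [0, 0, 0]}
    - {"gripper": 255, "offset": [0, 0.0006, 0.004], "angular": [0, 0, 0]}
    - {"gripper": 255, "offset": [0, 0.0006, 0.006], "angular": [0, 0, 0]}
    - {"gripper": 255, "offset": [0, 0.0006, 0.008], "angular": [0, 0, 0]}
    - {"gripper": 255, "offset": [0, 0.0006, 0.01], "angular": [0, 0, 0]}

```text
t: 26.3
eef_pos: [0.5109, 0.1349, 0.2262]
tool_rot: [-0.0, 0.763, 0.646, -0.0]
contact_force: [0.4, -0.7, -0.1]
gripper_width: 0.195
grasp_force: 21.2
```

Call:
drive_tool:
  deltas:
    - {"gripper": 255, "offset": [0, 0, 0.002], "angular": [0, 0, 0]}
    - {"gripper": 255, "offset": [0, 0, 0.0034], "angular": [0, 0, 0]}
    - {"gripper": 255, "offset": [0, 0, 0.0034], "angular": [0, 0, 0]}
    - {"gripper": 255, "offset": [0, 0, 0.0034], "angular": [0, 0, 0]}
    - {"gripper": 255, "offset": [0, 0, 0.0034], "angular": [0, 0, 0]}

```text
t: 26.8
eef_pos: [0.5109, 0.1349, 0.2231]
tool_rot: [-0.0, 0.763, 0.646, 0.0]
contact_force: [0.6, -0.3, -0.3]
gripper_width: 0.188
grasp_force: 21.2
```

Run:
```python
from h import *
look('s18')
```

```text
t 26.85 p [0.511  0.1349 0.2231] x [0.165 0.986 0.   ] z [ 0.  0. -1.] F [ 0.2   0.07 -0.27] w 0.191 g 21.2 q [-1.03  0.45  0.85  2.02 -0.44  0.86 -0.11]
ptr 191.67
```

Call:
drive_tool:
  deltas:
    - {"gripper": 255, "offset": [0, 0, 0.001], "angular": [0, 0, 0]}
    - {"gripper": 255, "offset": [0, 0, 0.001], "angular": [0, 0, 0]}
    - {"gripper": 255, "offset": [0, 0, 0.001], "angular": [0, 0, 0]}

```text
t: 27.15
eef_pos: [0.5109, 0.1349, 0.222]
tool_rot: [-0.0, 0.763, 0.646, -0.0]
contact_force: [-0.3, -0.1, -0.4]
gripper_width: 0.192
grasp_force: 21.2
```

Call:
drive_tool:
  deltas:
    - {"gripper": 170, "offset": [0, 0, 0], "angular": [0, 0, 0]}
    - {"gripper": 150, "offset": [0, 0, 0], "angular": [0, 0, 0]}
    - {"gripper": 150, "offset": [0, 0, -0.01], "angular": [0, 0, 0]}
    - {"gripper": 150, "offset": [0, 0, -0.035], "angular": [0, 0, 0]}
    - {"gripper": 150, "offset": [0, 0, -0.075], "angular": [0, 0, 0]}

```text
t: 27.65
eef_pos: [0.5098, 0.1346, 0.2969]
tool_rot: [-0.0, 0.763, 0.646, -0.002]
contact_force: [0.8, 0.4, 0.2]
gripper_width: 0.413
grasp_force: 0.0
```

Call:
drive_tool:
  deltas:
    - {"gripper": 150, "offset": [0, 0, -0.02], "angular": [0, 0, 0]}
    - {"gripper": 150, "offset": [-0.04, 0, -0.02], "angular": [0, 0, 0]}
    - {"gripper": 150, "offset": [-0.08, 0, -0.02], "angular": [0, 0, 0]}
    - {"gripper": 150, "offset": [-0.12, 0, -0.02], "angular": [0, 0, 0]}
    - {"gripper": 150, "offset": [-0.15, 0, -0.02], "angular": [0, 0, 0]}

```text
t: 28.15
eef_pos: [0.4855, -0.0157, 0.3178]
tool_rot: [-0.0, 0.764, 0.645, 0.0]
contact_force: [1.3, 0.3, -0.3]
gripper_width: 0.407
grasp_force: 0.0
```

Call:
drive_tool:
  deltas:
    - {"gripper": 150, "offset": [0.25, 0.2, 0], "angular": [0, 0, 0]}

```text
t: 28.25
eef_pos: [0.5192, 0.0101, 0.3185]
tool_rot: [-0.002, 0.769, 0.64, 0.0]
contact_force: [0.8, -0.2, 2.0]
gripper_width: 0.411
grasp_force: 0.0
```

Call:
drive_tool:
  deltas:
    - {"gripper": 150, "offset": [-0.08, 0, 0], "angular": [0, 0, 0]}
    - {"gripper": 150, "offset": [-0.12, 0, 0], "angular": [0, 0, 0]}
    - {"gripper": 150, "offset": [-0.15, 0, 0], "angular": [0, 0, 0]}
    - {"gripper": 150, "offset": [-0.15, 0, 0], "angular": [0, 0, 0]}
    - {"gripper": 150, "offset": [-0.15, 0, 0], "angular": [0, 0, 0]}

```text
t: 28.75
eef_pos: [0.4982, -0.1293, 0.3177]
tool_rot: [0.0, 0.765, 0.645, 0.0]
contact_force: [0.4, 0.8, -0.3]
gripper_width: 0.417
grasp_force: 0.0
```

Run:
```python
from h import *
s=look('s19');t=optics.read_camera("top");cv2.imwrite("pics/t19.png",t)
c=lambda im,x,y,w,h,k:cv2.resize(im[y:y+h,x:x+w],None,fx=k,fy=k,interpolation=cv2.INTER_CUBIC)
can=np.zeros((600,800,3),np.uint8)
can[:480,:360]=c(s,250,140,90,120,4);a=c(t,225,150,220,130,2);can[:260,360:]=a[:,:440];a=c(s,200,140,240,200,1.6);can[270:590,380:764]=a
cv2.imwrite("pics/c19.png",can)
```

```text
t 28.8 p [ 0.4987 -0.1276  0.3175] x [0.166 0.986 0.001] z [ 0.001  0.001 -1.   ] F [-0.31  0.2  -0.51] w 0.412 g 0.0 q [-0.7   0.3   1.01  1.96 -0.29  1.04  0.28]
ptr 173.34
```

View pics/c19.png

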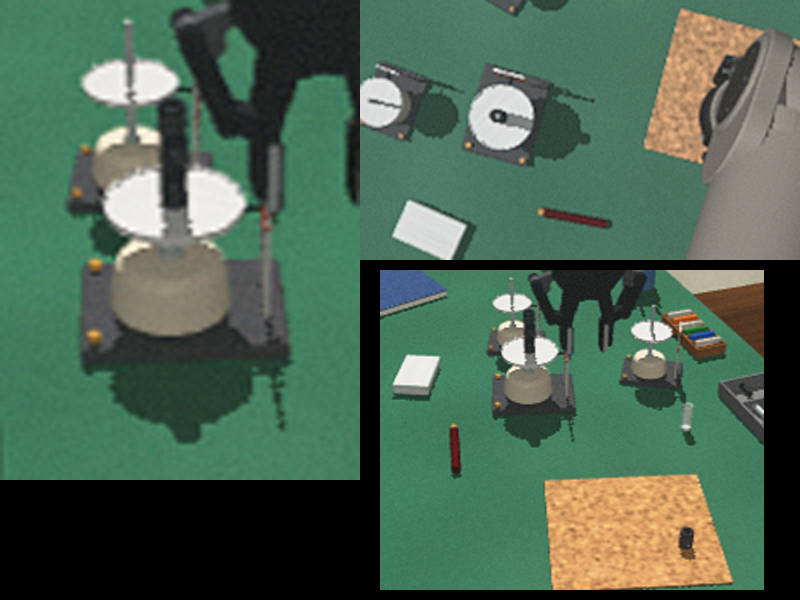

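The three sections are stacked on the spindle and the fourth stands alone on the mat (lower right). Tin, barrel and cap are in place. The finger spoils the automatic pointer reading, so I'll re-read the pointer from the rows below it.

Run:
```python
from h import *
s=cv2.imread("pics/s19.png"); g=s[183:202,312:315,1].astype(float).mean(1);print(g.round())
w=np.clip(np.median(g)-15-g,0,None);i=w[4:].argmax()+4;k=np.arange(i-2,min(i+3,len(w)));r=(w[k]*k).sum()/w[k].sum()+183
print(r,"sunk mm",3.3+(r-184.73)*2.93)
```

```text
[ 42.  43.  52.  61.  63.  78.  96. 114.  68.  51. 131. 131. 122. 130.
 128. 123. 127. 129. 124.]
191.60851063829787 sunk mm 23.4540361702128
```

The pointer sits at about 23.5 mm, inside the 18 to 26.5 mm band. Handing in.

```bash
python3 -c "
from station import bot
print(bot.hand_in())"
```

```text
the job is handed in; nothing more can be done
None
```

I handed the job in: three grip sections are threaded on the largest scale's spindle, and the pan rests at about 23.5 mm, between the red lines at 18 and 26.5 mm; the fourth section stands on the cork mat, the bystanders are untouched, and no verdict was returned.

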